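# Gauge a socket's depth and set the height marker to it

## Task

Take the steel depth rod from its wooden rack and slide it into the bore of the steel socket block, pushing the sliding brass stop in the bore gently ahead of it until it seats solidly and will go no deeper. Leave the rod standing there, then draw up the telescoping height marker until its flat top is level with the top of the rod, so that it keeps the reading. Let go of everything and leave the other things on the bench where they are.

Things in the scene. Friction and masses are not known exactly. Their poses are not given: they have to be found in the camera images.
- block: Mid-grey steel socket block bolted to the bench, 90 x 90 mm and 100 mm high, with a low foot (10 mm high) out to 65 mm before and behind. Origin at the centre of its underside, z up. A vertical round bore, 18 mm across with a 2 mm chamfered mouth, opens in the centre of its top; a brass stop disc slides in it. Keep the rod's push on block and stop below 30 N.
- mouth (a point): Centre of the bore's mouth, on the block's top face, 100 mm above the bench. How deep the bore is differs every time and cannot be seen: with the stop disc seated, its upper face lies 45 to 80 mm below the mouth; at the start the disc's face stands 10 to 20 mm higher than that.
- stop (a joint): How far the brass stop disc has been pushed down in the bore, m: starts at 0 to 0.010; 0.020 when seated on a hidden shoulder, where all further motion is blocked but for the give of a hard rubber washer under it (about 6 N per mm). It slides with about 6 N of drag (more than the rod's weight) and stays where it is left. It does not tell how deep the seat lies.
- rack: Wooden rack fixed to the bench, 80 x 80 x 50 mm high, origin at the centre of its underside; a loose 21 mm hole 40 mm deep in its middle holds the rod upright.
- rod: Steel depth rod, 140 mm long, about 0.22 kg: a shaft 16 mm across with a chamfered tip, and a round head 24 mm across that takes the upper 36 mm, a good grip from above. Origin at the centre of its tip, z along the rod to the head. It starts standing in the rack, its top about 150 mm above the bench.
- rod_tip (a point): Centre of the rod's tip (lower end).
- rod_top (a point): Centre of the flat top of the rod's head, 140 mm from the tip.
- marker_base: Square grey-painted base of the height marker, fixed to the bench, 60 x 60 mm and 95 mm high (a collar on it reaches 99 mm), origin at the centre of its underside. A vertical stem 14 mm across slides in it.
- marker (a joint): How far the marker's stem is drawn up, m: 0 to 0.08; its flat top is then 0.135 m plus this above the bench. It starts at 0 to 0.012. About 4 N of drag; it stays where it is left.
- marker_top (a point): Centre of the flat top of the marker's round aluminium head, which is 28 mm across and 26 mm high, gripped from above.
- disc: Bystander: black grinding disc lying flat, 116 mm across, 5 mm thick, origin under its centre. Leave it.
- can: Bystander: plain aluminium can with a grey cap, 66 mm across, 140 mm high, origin under its centre. Leave it.
- offcut: Bystander: 40 mm long offcut of 40 mm square steel tube lying on a side, origin under its centre. Leave it.
Not all that is in view belongs to the job. There is more than one size of the rod; the one meant has the size given above.

How it is judged (in metres and radians):
On the way, in this order (a step that is already met when the one before it is completed fails the run):
1. the rod is in the bore and has pushed the stop disc down until it is seated (value of joint stop above 0.0185 m and horizontal distance between rod_tip and mouth below 0.004 m and z of rod_tip in the frame of block below 0.06 m), for 0.2 s.
2. the marker's top is level with the top of the rod (z of rod_top in the frame of marker_top between -0.003 and 0.003 m), for 0.2 s.
At the end, for the whole second after the job is handed in: Stop disc within 1.5 mm of seated; rod at rest in the bore, tilt under 0.08 rad, tip within 4 mm and top within 12 mm sideways of the mouth's centre, tip at least 40 mm below the mouth; marker at rest, its top within 3 mm of the height of the rod's top (all of step 1 and all of step 2 and angle between rod's own z axis and vertical below 0.08 rad and linear speed of rod below 0.01 m/s and velocity of joint marker between -0.01 and 0.01 m/s and horizontal distance between rod_top and mouth below 0.012 m); the robot touches nothing.
It fails at once if the rod is pushed or knocked against the block or the stop with 30 N or more (contact force between rod and block above 30 N).
It fails at once if the grinding disc, the can or the offcut is shifted by more than 20 mm (distance of any of disc, can, offcut from where it was at the start of the episode above 0.02 m).
It also fails if it takes over 72 s, if anything falls off the work surface, if the arm or the gripper's body presses on something with over 40 N, if the wrist force passes 120 N, or if a joint passes its speed limit or range.

## Robot

A 6-joint arm with a two-finger parallel gripper is mounted at the origin on the work surface. World frame = base frame: x ahead of the robot, y to its left, z up, the work surface at z = 0. Lengths are in mm, angles in degrees, forces in N, time in s.
With the tool pointing down it reaches from about 350 to 850 mm from the base axis. Payload 8.1 kg.
Tool frame: the origin (TCP) lies midway between the tips of the shut fingers; the grasp point (between the pads) lies 19 mm behind it (r.tcp_to_grasp is the distance from the TCP to the grasp point, in mm); z points along the fingers, y is the direction in which the jaws open and shut (so a half turn about z gives the same grasp; the last joint's range is limited). The gripper opens to 85 mm and grips with 20 to 120 N. Pads are 22 mm wide; open, the fingers measure 114 mm over their backs; the gripper's body (76 mm by 85 mm) begins 54 mm behind the grasp point. The pads swing forward as they close: fully open they stand 13 mm farther back than shut.
Start: joints at [62.945, 7.471, 85.268, -0, 87.261, -4.893], TCP at [226.315, 555.686, 231.292] pointing down, gripper open.
Joint ranges: [-169.43, 169.43], [-51.17, 129.36], [1.28, 143.12], [-76.62, 256.62], [0, 156.53], [-152.29, 152.29]. Speed limits (degrees/s): [136.94, 136.94, 159.86, 180, 180, 180].

## Interface

Orientations are given as [roll, pitch, yaw] about the fixed x, y, z axes, in that order (R = Rz(yaw) Ry(pitch) Rx(roll)).
In Python, from bench import r gives the robot as it stands.
- The arm moves only by the tool jog_arm, never from a script. Its argument "targets" is a list of rows, each a list of 7 numbers: the shift along the tool's x, y, z in m, then the turn, a rotation vector about the tool's x, y, z in rad, then the closure, from 0 (fully open) to 1 (shut). In form: [[dx, dy, dz, wx, wy, wz, claw], ...]. A call has 1 to 5 rows; each row is the pose to reach, as a shift and turn from the pose commanded when the call began, along the tool's axes at that moment; what a row does not reach only later rows make up. A row lasts 1/12 s, in which the tool goes at most 41.7 mm and 7.16 degrees, less where a joint would pass 70% of its speed; a pose out of reach is approached as far as the arm can. A call with a gripper value outside its range is refused whole. The fingers move at their own pace and stop on an object; "newtons" is the grip in N (left out, the last holds). Time passes only in rows, so rows that repeat a pose let the fingers close. It gives the time, the measured TCP pose, the force and the opening at its end, in the units of the state.
- r.sense(): the state, without advancing time (a new reading comes with each control period).
- r.snapshot(name): name is "side" or "top" or "wrist"; returns a dict with "pixels" (400x640x3 uint8, red, green, blue), "fx", "fy", "cx", "cy" (pixels), "origin" and "attitude" of the camera in the world. Camera axes: x right, y down, z forward; pixel columns grow to the right and rows downward; lengths in mm; the calibration is good to about 2 mm. A picture is of the moment at which its call begins. There is no depth.
- r.hand_in(): hands the job in, once; it reports no verdict.
The state is a dict: "time": time; "joint_pos": joint angles; "qd": joint speeds; "joint_efforts": joint torques, N m; "tool_pos": TCP position; "tcp_rot": TCP orientation; "ft_force": force on the tool from outside, world axes, zero at the start; "wrist_torque": the same for the moment, N m; "finger_gap": finger opening in mm.
Only numpy, scipy, OpenCV 4.12 (cv2) and the standard library are available. Lean on these libraries where they do the work, as an engineer would, in place of code of your own. Each camera call takes 0.05 s, during which the arm holds its last target.

## Working session

There is one attempt and no reset: what is moved stays moved. The work goes in short steps, Python scripts to look and compute and a tool call to move; the robot and the scene stay as the last step left them, time stands still between calls to the robot, and variables do not carry over. Pictures are saved under pics/ and viewed, and the job is handed in when it is done.

Besides the shell and the picture viewer there is one more tool, called after ">>>" as name(argument=value, ...), one argument or row to a line, values as JSON. jog_arm: Moves the arm, as the interface text tells. Its arguments: {"type":"object","properties":{"targets":{"type":"array","items":{"type":"array","items":{"type":"number"}}},"newtons":{"type":"number"}},"required":["targets"]}

```bash
mkdir -p pics; ls; python3 - <<'E'
from bench import r
import cv2
s=r.sense();print(s)
for n in("side","top","wrist"):
    d=r.snapshot(n);cv2.imwrite(f"pics/{n}0.png",d["pixels"][:,:,::-1]);print(n,d["fx"],d["fy"],d["cx"],d["cy"],d["origin"],d["attitude"])
E
```

```text
pics
{'time': 0.0, 'joint_pos': array([ 6.29462209e+01,  7.51582386e+00,  8.53295764e+01, -6.88565049e-04,
        8.72618110e+01, -4.89423913e+00]), 'qd': array([-0.03230009, -0.09712685, -0.0402964 ,  0.06615172,  0.0748067 ,
       -0.0290458 ]), 'joint_efforts': array([-1.72950618e-03, -5.69396031e+01, -5.00549948e+01, -5.70486081e-04,
        1.50756910e-02,  3.92947499e-06]), 'tool_pos': array([226.05390163, 555.18893471, 230.23412757]), 'tcp_rot': array([-1.79893121e+02, -8.46169741e-03,  1.57840486e+02]), 'ft_force': array([-0.21763971,  0.70958388, -0.11540971]), 'wrist_torque': array([ 0.01217316, -0.04016828,  0.05613885]), 'finger_gap': 85.27344131582656}
side 459.62663702846623 459.62663702846623 313.8283539564286 203.3222426282606 [ 134.85234673 -673.85425413  626.44935206] [-121.39039134   -0.38061149  -36.56231239]
top 406.7060935552754 406.7060935552754 320.32200023063047 197.88366271163636 [467.9949174   -3.62762075 918.90543453] [-168.48266403   -0.40897828  -85.29417538]
wrist 299.9130445615811 299.9130445615811 321.30994036346885 200.1244682938852 [152.89624002 586.05295777 373.56615643] [1.62047182e+02 7.24908162e-02 6.78386496e+01]
```

View pics/side0.png

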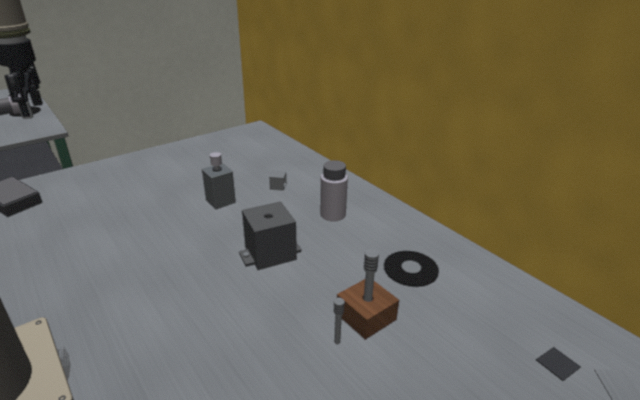

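View pics/top0.png

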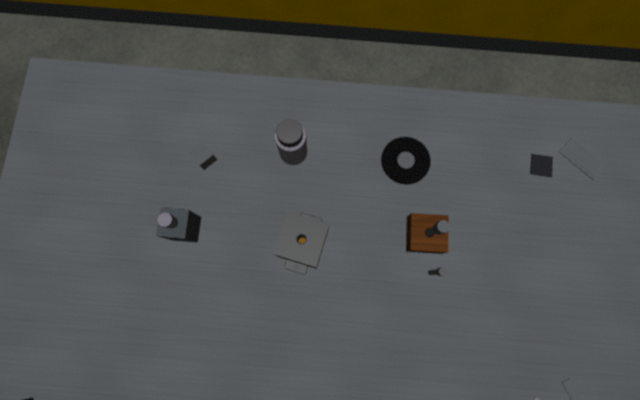

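View pics/wrist0.png

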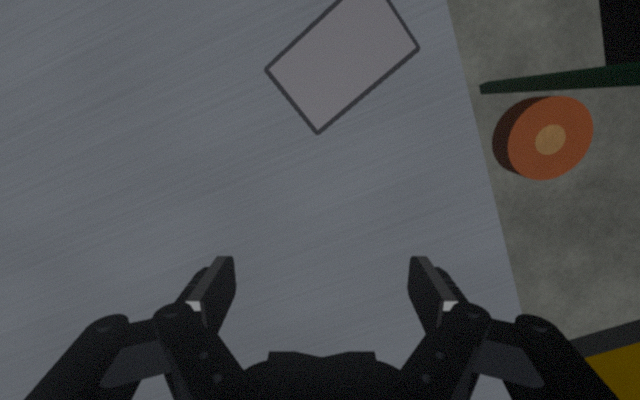

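The side view shows the rod in the rack (head ~371,255), a thin decoy rod standing free (338,305), the block bore (268,216) and the marker (216,158). The top view has the bore at (302,240), the rod at (442,227), the marker at (166,220) and the decoy at (436,271). I'll zoom in next.

```bash
python3 - <<'E'
import cv2,numpy as np
t=cv2.imread("pics/top0.png");s=cv2.imread("pics/side0.png")
def z(im,x,y,w,h,f):
    c=im[y:y+h,x:x+w];c=cv2.convertScaleAbs(c,alpha=1.6,beta=10);return cv2.resize(c,None,fx=f,fy=f,interpolation=cv2.INTER_CUBIC)
a=np.vstack([np.hstack([z(t,140,190,64,60,6),z(t,270,200,64,60,6)]),np.hstack([z(t,400,195,64,45,6),z(t,400,240,64,45,6)])])[:600]
cv2.imwrite("pics/ztop.png",a)
b=np.hstack([z(s,325,240,80,110,5),z(s,190,140,80,110,5)])
cv2.imwrite("pics/zside.png",b)
E
```

```text
(no output)
```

View pics/ztop.png

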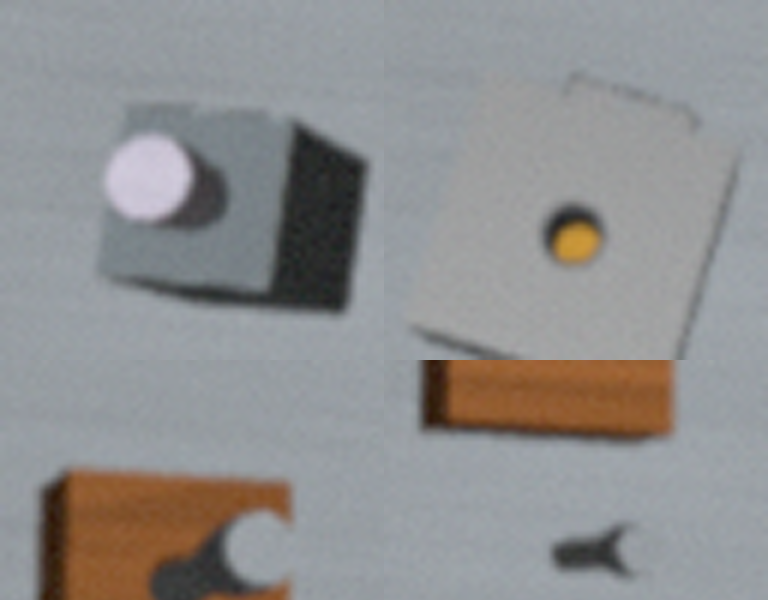

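View pics/zside.png

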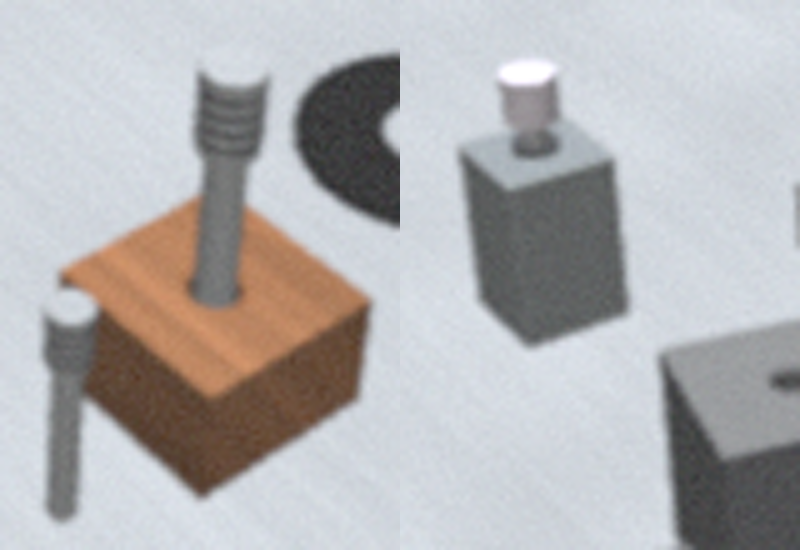

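```bash
cat > h.py <<'E'
import numpy as np
from scipy.spatial.transform import Rotation as R
C={"side":(459.627,313.828,203.322,[134.852,-673.854,626.449],[-121.39039,-0.38061,-36.56231]),
"top":(406.706,320.322,197.884,[467.995,-3.628,918.905],[-168.48266,-0.408978,-85.294175])}
def ray(cam,u,v):
    if isinstance(cam,str): f,cx,cy,o,a=C[cam]
    else: f,cx,cy,o,a=cam["fx"],cam["cx"],cam["cy"],cam["origin"],cam["attitude"]
    d=R.from_euler("xyz",a,degrees=True).apply([(u-cx)/f,(v-cy)/f,1.]);return np.array(o,float),d/np.linalg.norm(d)
def plane(cam,u,v,z):
    o,d=ray(cam,u,v);return o+d*(z-o[2])/d[2]
def tri(*obs):
    A=np.zeros((3,3));b=np.zeros(3)
    rs=[ray(*x) for x in obs]
    for o,d in rs:
        P=np.eye(3)-np.outer(d,d);A+=P;b+=P@o
    p=np.linalg.solve(A,b);return p,[round(float(np.linalg.norm(np.cross(p-o,d))),2) for o,d in rs]
def proj(cam,p):
    f,cx,cy,o,a=cam["fx"],cam["cx"],cam["cy"],cam["origin"],cam["attitude"]
    q=R.from_euler("xyz",a,degrees=True).inv().apply(np.array(p)-o);return f*q[0]/q[2]+cx,f*q[1]/q[2]+cy
E
python3 - <<'E'
from h import *
for n,t,s,z in(("rod",(443,226.2),(371.6,253.6),150),("marker",(164.7,219.3),(215.6,154.4),141),("mouth",(301.7,239.2),(267.6,216),100),):
    print(n,tri(("top",*t),("side",*s)),plane("top",*t,z),plane("side",*s,z))
# rod shaft at rack top z=50
print("shaft@rack side",plane("side",325+217/5,240+298/5,50),"top",plane("top",400+172/6,195+218/6,50))
# rack top corners
for u,v in((400+68/6,195+(470-360)/6),(400+290/6,195+(485-360)/6),(400+672/6-64,240+(430)/6-0)): print(plane("top",u,v,50))
print("marker corners top z95",[plane("top",140+a/6,190+b/6,95)[:2] for a,b in((128,103),(294,122),(270,292),(98,272))])
print("block",[plane("top",270+(a-384)/6,200+b/6,100)[:2] for a,b in((486,75),(740,150),(412,322))])
print("disc",plane("top",406,160,5),"can",plane("top",290,132,140),"offcut",plane("top",208,161,40),"decoy",plane("top",504-400+400-68,271,100))
print("decoy side",plane("side",325+70/5,240+308/5,100),plane("side",325+62/5,240+515/5,0))
E
```

```text
rod (array([ 588.7654639 , -234.14867699,  146.7029512 ]), [1.14, 1.14]) [ 589.21633668 -233.85235914  150.        ] [ 584.429902   -236.87456765  150.        ]
marker (array([559.75867458, 301.87123887, 134.4262006 ]), [0.52, 0.52]) [559.45374802 299.08101937 141.        ] [553.64216997 289.1115139  141.        ]
mouth (array([545.83225147,  35.48853628,  97.693912  ]), [1.65, 1.65]) [547.0779969   34.62308281 100.        ] [542.50678243  33.01352181 100.        ]
shaft@rack side [ 582.41264058 -241.21595029   50.        ] top [ 591.30401562 -233.27981209   50.        ]
[ 627.37960247 -194.63964274   50.        ]
[ 628.57337937 -274.8365198    50.        ]
[ 427.75817534 -278.00933265   50.        ]
marker corners top z95 [array([589.18613012, 327.818641  ]), array([587.369296  , 270.40850314]), array([529.12030763, 269.95867418]), array([531.01692006, 328.63218453])]
block [array([598.80162485,  69.44244707]), array([580.38387552, -18.5763549 ]), array([513.83756409,  85.78661189])]
disc [ 761.09755422 -187.33277491    5.        ] can [756.89386647  76.03827151 140.        ] offcut [710.09816655 262.73830165  40.        ] decoy [ 506.2521677  -236.89682575  100.        ]
decoy side [ 501.71649397 -253.90954779  100.        ] [ 503.98883702 -252.26569186    0.        ]
```

>>> jog_arm(
  targets=[
    [-0.634,-0.594,-0.03,0,0,0,0],
    [-0.634,-0.594,-0.03,0,0,0,0],
    [-0.634,-0.594,-0.03,0,0,0,0],
    [-0.634,-0.594,-0.03,0,0,0,0],
    [-0.634,-0.594,-0.03,0,0,0,0],
  ],
  newtons=60,
)

```text
time: 0.57
tool_pos: [313.4, 364.7, 238.1]
tcp_rot: [-180.0, -0.0, 157.9]
ft_force: [0.5, 0.1, -1.2]
finger_gap: 85.4
```

>>> jog_arm(
  targets=[
    [-0.478,-0.448,-0.02,0,0,0,0],
    [-0.478,-0.448,-0.02,0,0,0,0],
    [-0.478,-0.448,-0.02,0,0,0,0],
    [-0.478,-0.448,-0.02,0,0,0,0],
    [-0.478,-0.448,-0.02,0,0,0,0],
  ],
)

```text
time: 0.98
tool_pos: [400.5, 175.4, 244.9]
tcp_rot: [180.0, 0.0, 157.9]
ft_force: [1.2, 0.6, -0.0]
finger_gap: 85.4
```

>>> jog_arm(
  targets=[
    [-0.326,-0.305,-0.014,0,0,0,0],
    [-0.326,-0.305,-0.014,0,0,0,0],
    [-0.326,-0.305,-0.014,0,0,0,0],
    [-0.326,-0.305,-0.014,0,0,0,0],
    [-0.326,-0.305,-0.014,0,0,0,0],
  ],
)

```text
time: 1.4
tool_pos: [487.8, -14.0, 251.4]
tcp_rot: [180.0, 0.0, 157.8]
ft_force: [0.6, 0.1, 0.0]
finger_gap: 85.7
```

>>> jog_arm(
  targets=[
    [-0.176,-0.166,-0.01,0,0,-0.386,0],
    [-0.176,-0.166,-0.01,0,0,-0.386,0],
    [-0.176,-0.166,-0.01,0,0,-0.386,0],
    [-0.176,-0.166,-0.01,0,0,-0.386,0],
    [-0.176,-0.166,-0.01,0,0,-0.386,0],
  ],
)

```text
time: 1.82
tool_pos: [572.5, -199.7, 259.4]
tcp_rot: [180.0, -0.0, -179.9]
ft_force: [1.7, 0.0, 0.5]
finger_gap: 85.4
```

```bash
cat > look.py <<'E'
import sys,cv2,json
from bench import r
s=r.sense();print("t",s["time"],s["tool_pos"].round(2),s["tcp_rot"].round(2),s["ft_force"].round(2),s["finger_gap"])
import pickle
out={}
for n in sys.argv[2:]:
    d=r.snapshot(n);cv2.imwrite(f"pics/{n}_{sys.argv[1]}.png",d["pixels"][:,:,::-1]);out[n]=d
pickle.dump(out,open(f"pics/{sys.argv[1]}.pkl","wb"))
E
python3 look.py a wrist
```

```text
t 1.8167 [ 572.54 -199.66  259.45] [ 1.7999e+02 -2.0000e-02 -1.7993e+02] [1.66 0.02 0.47] 85.44205260213552
```

View pics/wrist_a.png

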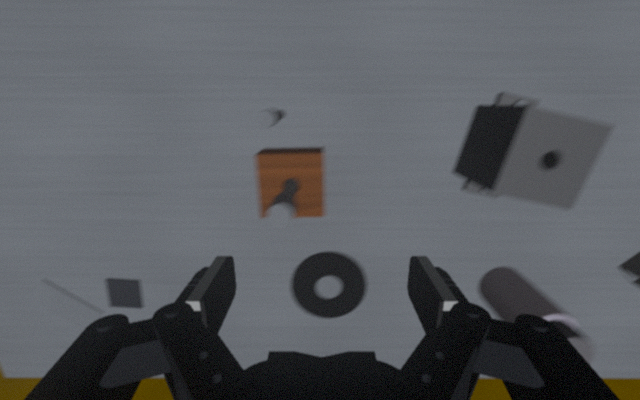

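The wrist view shows the rod head at about (282,212), on the rack. I'll centre over it and look again.

>>> jog_arm(
  targets=[
    [-0.015,-0.034,0.02,0,0,0,0],
    [-0.015,-0.034,0.02,0,0,0,0],
    [-0.015,-0.034,0.02,0,0,0,0],
  ],
)

```text
time: 2.12
tool_pos: [586.1, -232.7, 236.2]
tcp_rot: [179.9, -0.3, 179.8]
ft_force: [0.1, 0.0, 0.4]
finger_gap: 85.4
```

```bash
python3 look.py b wrist top; python3 - <<'E'
import cv2,numpy as np
t=cv2.imread("pics/wrist_b.png");t=cv2.convertScaleAbs(t,alpha=1.5,beta=10)
cv2.imwrite("pics/wrist_bz.png",cv2.resize(t[100:300,220:460],None,fx=3,fy=3,interpolation=cv2.INTER_CUBIC))
E
```

```text
t 2.1167 [ 586.06 -232.67  236.19] [179.86  -0.3  179.81] [0.12 0.02 0.44] 85.38024513678889
```

View pics/wrist_bz.png

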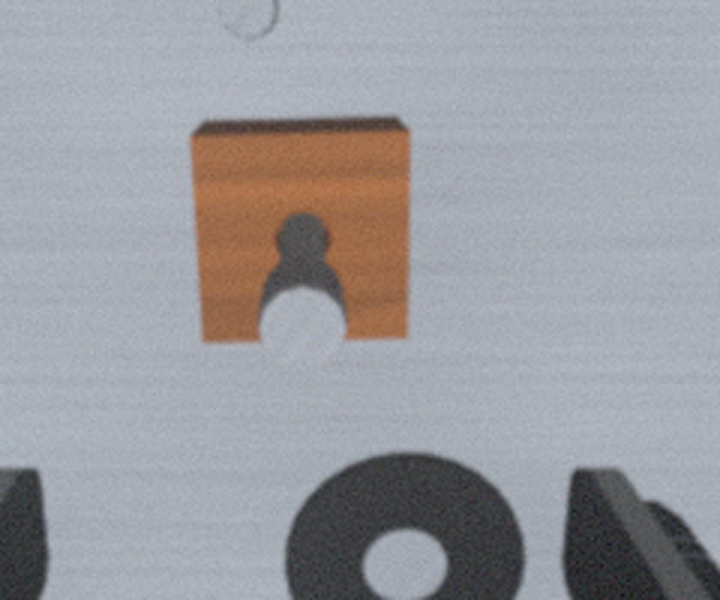

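```bash
python3 - <<'E'
import pickle;from h import *
d=pickle.load(open("pics/b.pkl","rb"))["wrist"]
print(d["origin"],d["attitude"])
print("top",plane(d,220+303/3,100+328/3,150),"hole",plane(d,220+302/3,100+238/3,50))
print([plane(d,220+a/3,100+b/3,50)[:2] for a,b in((192,137),(410,130),(203,342),(409,338))])
print(tri((d,220+303/3,100+328/3),("top",443,226.2)))
print(tri((d,220+303/3,100+328/3),("side",371.6,253.6)))
E
```

```text
[ 507.66455602 -232.03503525  379.82350899] [162.32908492  -0.17662289  89.81701671]
top [ 588.73298839 -231.83720399  150.        ] hole [ 588.09950079 -232.00160155   50.        ]
[array([ 550.23733554, -271.84728133]), array([ 548.00106754, -192.6460733 ]), array([ 629.63214747, -270.80551463]), array([ 628.3185599 , -190.41784655])]
(array([ 587.97391845, -232.21709261,  153.99947217]), [0.72, 0.72])
(array([ 590.41455007, -231.61140217,  144.14126274]), [0.43, 0.43])
```

>>> jog_arm(
  targets=[
    [-0.002,0.001,0.035,0,0,0,0],
    [-0.002,0.001,0.07,0,0,0,0],
    [-0.002,0.001,0.07,0,0,0,0],
    [-0.002,0.001,0.07,0,0,0,0],
  ],
)

```text
time: 2.55
tool_pos: [587.9, -228.9, 169.1]
tcp_rot: [179.9, -0.2, -180.0]
ft_force: [-0.1, 0.3, 0.2]
finger_gap: 85.5
```

>>> jog_arm(
  targets=[
    [-0.001,-0.003,0.03,0,0,0,0],
    [-0.001,-0.003,0.054,0,0,0,0],
    [-0.001,-0.003,0.054,0,0,0,0],
    [-0.001,-0.003,0.054,0,0,0,0],
  ],
)

```text
time: 2.88
tool_pos: [590.4, -233.3, 117.6]
tcp_rot: [-180.0, 0.0, 180.0]
ft_force: [-0.1, 0.2, 0.5]
finger_gap: 85.4
```

>>> jog_arm(
  targets=[
    [0.0015,0.001,0.002,0,0,0,0],
    [0.0015,0.001,0.002,0,0,0,0.4],
    [0.0015,0.001,0.002,0,0,0,0.7],
    [0.0015,0.001,0.002,0,0,0,0.8],
    [0.0015,0.001,0.002,0,0,0,0.8],
  ],
  newtons=50,
)

```text
time: 3.3
tool_pos: [589.2, -232.8, 114.9]
tcp_rot: [-180.0, 0.1, 180.0]
ft_force: [0.6, -0.9, -0.7]
finger_gap: 38.8
```

>>> jog_arm(
  targets=[
    [0,0,0,0,0,0,0.8],
    [0,0,0,0,0,0,1],
    [0,0,0,0,0,0,1],
    [0,0,0,0,0,0,1],
  ],
  newtons=60,
)

```text
time: 3.63
tool_pos: [589.1, -232.9, 114.4]
tcp_rot: [-180.0, 0.0, 179.9]
ft_force: [-0.4, -0.8, 3.8]
finger_gap: 22.8
```

>>> jog_arm(
  targets=[
    [0,0,0,0,0,0,1],
    [0,0,0,0,0,0,1],
  ],
)

```text
time: 3.8
tool_pos: [589.1, -232.9, 114.5]
tcp_rot: [-180.0, 0.1, 180.0]
ft_force: [-0.1, -0.5, 5.2]
finger_gap: 22.5
```

>>> jog_arm(
  targets=[
    [0,0,-0.01,0,0,0,1],
    [0,0,-0.03,0,0,0,1],
    [0,0,-0.05,0,0,0,1],
    [0,0,-0.075,0,0,0,1],
    [0,0,-0.1,0,0,0,1],
  ],
)

```text
time: 4.22
tool_pos: [587.8, -232.0, 213.7]
tcp_rot: [179.9, -0.2, 180.0]
ft_force: [0.5, -1.6, -2.5]
finger_gap: 22.6
```

>>> jog_arm(
  targets=[
    [0,0,-0.01,0,0,0,1],
    [0,0,-0.02,0,0,0,1],
    [0,0,-0.02,0,0,0,1],
    [0,0,-0.02,0,0,0,1],
  ],
)

```text
time: 4.55
tool_pos: [588.5, -232.5, 232.9]
tcp_rot: [180.0, -0.1, 180.0]
ft_force: [-0.2, -0.8, -3.3]
finger_gap: 22.6
```

```bash
python3 look.py c wrist side
```

```text
t 4.55 [ 588.45 -232.48  232.86] [ 1.7997e+02 -5.0000e-02  1.7995e+02] [-0.22 -0.84 -3.26] 22.585780762091947
```

View pics/wrist_c.png

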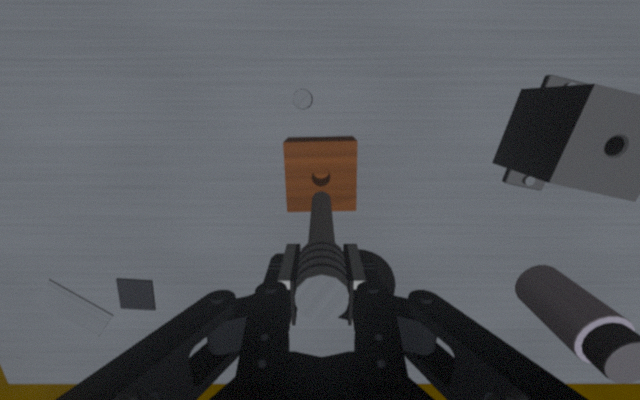

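View pics/side_c.png

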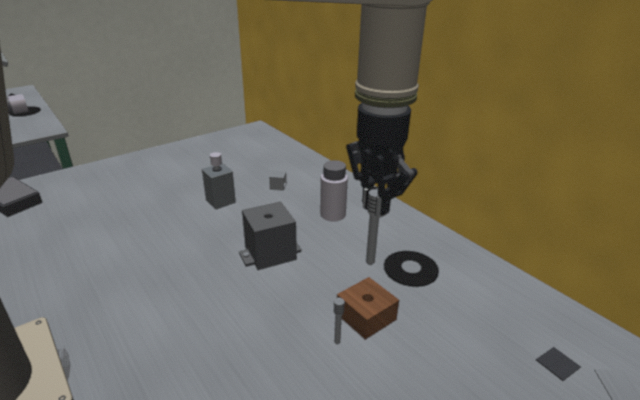

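The rod is held and clear of the rack (tip near 371,265 in the side view, 321,195 in the wrist view). I'll measure its tilt.

```bash
python3 - <<'E'
import pickle,cv2;from h import *
D=pickle.load(open("pics/c.pkl","rb"));d=D["wrist"];s=D["side"]
print(d["origin"],d["attitude"])
for z in(128,268): print(z,proj(d,(588.45,-232.48,z)),proj(s,(588.45,-232.48,z)))
a=cv2.resize(d["pixels"][170:340,270:375,::-1],None,fx=3.4,fy=3.4,interpolation=cv2.INTER_CUBIC)
b=cv2.resize(s["pixels"][180:280,340:420,::-1],None,fx=5,fy=5,interpolation=cv2.INTER_CUBIC)
h=max(len(a),len(b));f=lambda x:cv2.convertScaleAbs(cv2.copyMakeBorder(x,0,h-len(x),0,0,cv2.BORDER_CONSTANT),alpha=1.8,beta=10)
cv2.imwrite("pics/c_z.png",np.hstack([f(a),f(b)]))
E
```

```text
[ 509.4389541  -231.73916236  376.16597659] [ 1.62080473e+02 -6.23408636e-02  8.99553756e+01]
128 (np.float64(320.2167281848584), np.float64(198.7691226527858)) (np.float64(370.666439686452), np.float64(261.6486176460926))
268 (np.float64(319.4312107045669), np.float64(298.89065054667253)) (np.float64(377.0135567039821), np.float64(191.29925522103105))
```

View pics/c_z.png

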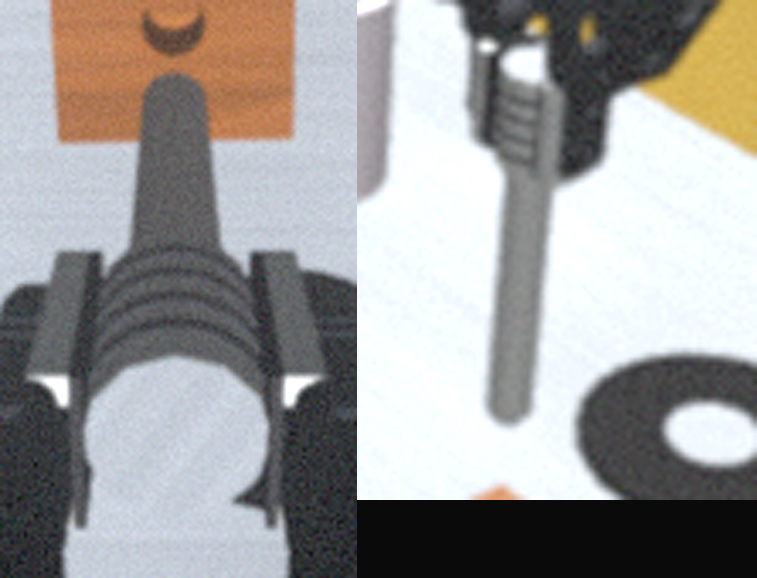

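>>> jog_arm(
  targets=[
    [0.003,0.02,-0.005,0,0,0,1],
    [0.01,0.05,-0.005,0,0,0,1],
    [0.016,0.085,-0.005,0,0,0,1],
    [0.022,0.12,-0.005,0,0,0,1],
    [0.028,0.15,-0.005,0,0,0,1],
  ],
)

```text
time: 5.07
tool_pos: [559.5, -80.6, 236.8]
tcp_rot: [179.9, -0.2, 179.9]
ft_force: [0.4, 1.1, -2.9]
finger_gap: 22.4
```

>>> jog_arm(
  targets=[
    [0.006,0.03,0,0,0,0,1],
    [0.01,0.055,0,0,0,0,1],
    [0.0135,0.072,0,0,0,0,1],
    [0.0135,0.072,0,0,0,0,1],
    [0.0135,0.072,0,0,0,0,1],
  ],
)

```text
time: 5.48
tool_pos: [546.6, -9.6, 237.4]
tcp_rot: [180.0, -0.1, -179.9]
ft_force: [0.9, -0.9, -2.8]
finger_gap: 22.7
```

```bash
python3 look.py d wrist top; python3 - <<'E'
import pickle,cv2;from h import *
D=pickle.load(open("pics/d.pkl","rb"));d=D["wrist"]
a=cv2.resize(d["pixels"][130:330,260:460,::-1],None,fx=3,fy=3,interpolation=cv2.INTER_CUBIC)
cv2.imwrite("pics/d_z.png",cv2.convertScaleAbs(a,alpha=1.6,beta=10))
E
```

```text
t 5.4833 [546.6   -9.63 237.36] [ 1.7999e+02 -1.3000e-01 -1.7993e+02] [ 0.94 -0.85 -2.83] 22.727301397130987
```

View pics/d_z.png

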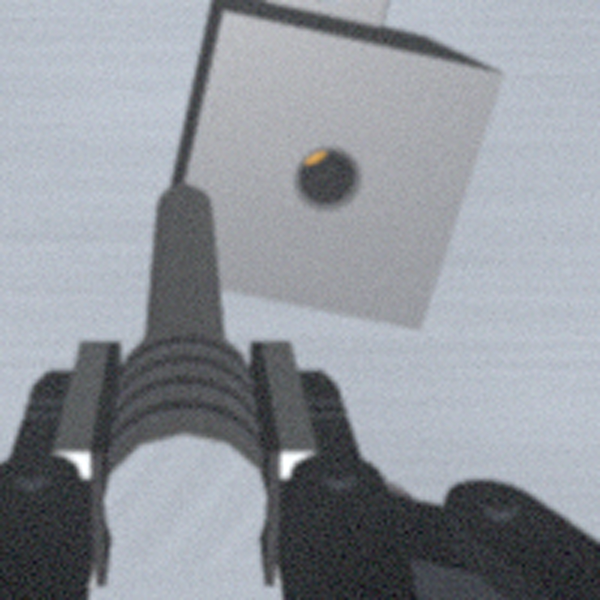

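```bash
python3 - <<'E'
import pickle,cv2;from h import *
D=pickle.load(open("pics/d.pkl","rb"));d=D["wrist"]
g=cv2.GaussianBlur(d["pixels"].mean(2).astype(np.float32),(3,3),0)
m=np.zeros_like(g);sub=g[172:206,352:386];print(sub.min(),np.median(sub))
# hole+brass = differs from the block-face grey
col=d["pixels"].astype(int);sat=col.max(2)-col.min(2)
mask=(((g<np.median(sub)*0.78)|(sat>40))*255).astype(np.uint8)
w=np.zeros_like(mask);w[172:206,352:386]=mask[172:206,352:386]
cs,_=cv2.findContours(w,0,1);c=max(cs,key=cv2.contourArea);e=cv2.fitEllipse(c);print(e,cv2.boundingRect(c))
print("mouth",plane(d,*e[0],100)); print(tri((d,*e[0]),("top",301.7,239.2)))
# block corners
print([plane(d,260+a/3,130+b/3,100)[:2].round(1) for a,b in((220,12),(500,73),(418,328))])
# tip: 
print("pred tip",proj(d,(546.6,-9.63,132.8)),"seen approx",260+184/3,130+183/3+9)
E
```

```text
34.895832 96.052086
((368.8686218261719, 189.20474243164062), (18.10252571105957, 20.723888397216797), 70.01889038085938) (359, 180, 21, 19)
mouth [546.94020757  37.49134746 100.        ]
(array([545.77355673,  35.36411606, 106.53479814]), [1.24, 1.24])
[array([494.3,   2.2]), array([512.9,  90. ]), array([600.4,  71.4])]
pred tip (np.float64(320.3131707041393), np.float64(199.04723691829446)) seen approx 321.3333333333333 200.0
```

>>> jog_arm(
  targets=[
    [0,0.02,0,0,0,0,1],
    [0,0.0464,0.0,0,0,0,1],
    [0,0.0464,0.01,0,0,0,1],
    [0,0.0464,0.024,0,0,0,1],
    [0,0.0464,0.024,0,0,0,1],
  ],
)

```text
time: 6.0
tool_pos: [546.0, 35.1, 211.3]
tcp_rot: [-180.0, -0.3, 179.9]
ft_force: [-0.6, 0.3, -3.3]
finger_gap: 22.5
```

>>> jog_arm(
  targets=[
    [0,0,0,0,0,0,1],
    [0,0,0,0,0,0,1],
  ],
)

```text
time: 6.17
tool_pos: [547.6, 35.0, 215.0]
tcp_rot: [-180.0, -0.0, 179.9]
ft_force: [0.3, -0.4, -2.8]
finger_gap: 22.8
```

```bash
python3 look.py e wrist top side; python3 - <<'E'
import pickle,cv2;from h import *
D=pickle.load(open("pics/e.pkl","rb"))
f=lambda n,x,y,w,h,k:cv2.convertScaleAbs(cv2.resize(D[n]["pixels"][y:y+h,x:x+w,::-1],(w*k,h*k),interpolation=cv2.INTER_CUBIC),alpha=1.8,beta=10)
cv2.imwrite("pics/e_z.png",np.hstack([f("wrist",270,150,100,140,4),f("side",235,150,80,112,5)]))
E
```

```text
t 6.1667 [547.57  34.97 215.01] [-1.7999e+02 -1.0000e-02  1.7989e+02] [ 0.3  -0.41 -2.78] 22.817175149238096
```

View pics/e_z.png

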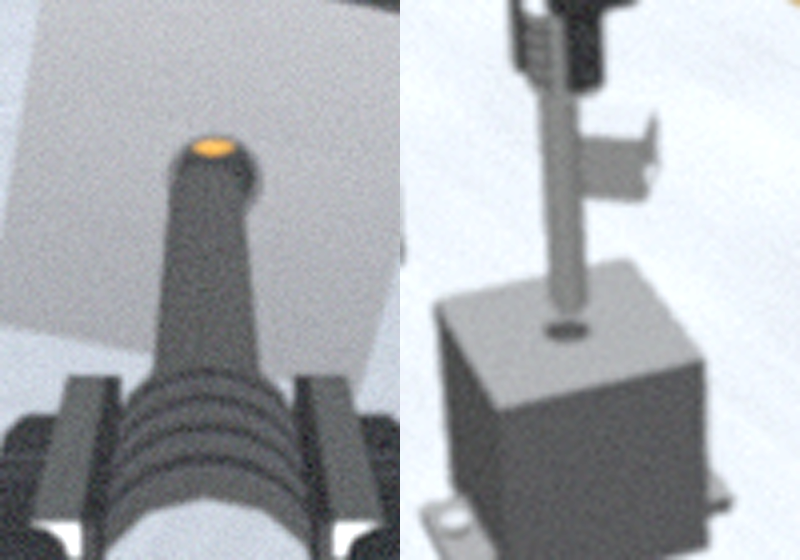

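```bash
python3 - <<'E'
import pickle;from h import *
D=pickle.load(open("pics/e.pkl","rb"));d=D["wrist"];s=D["side"]
print(plane(d,270+216/4,150+179/4,100),plane(d,270+207/4,150+(148+34)/4,110.5))
print("side mouth",plane(s,235+(567-400)/5,150+331/5,100),"tip",plane(s,235+(570-400)/5,150+298/5,110.5), "pred tip",proj(s,(547.6,35,110.5)),proj(d,(547.6,35,110.5)),270+207/4,150+182/4)
E
```

```text
[547.06559752  38.24285957 100.        ] [544.54226471  36.2023125  110.5       ]
side mouth [543.45919653  31.37066061 100.        ] tip [549.78563524  38.31415492 110.5       ] pred tip (np.float64(268.9469758517146), np.float64(210.60669622054044)) (np.float64(320.36873859015344), np.float64(198.87397356003245)) 321.75 195.5
```

>>> jog_arm(
  targets=[
    [0,0.0018,0,0,0,0,1],
    [0,0.0018,0.004,0,0,0,1],
    [0,0.0018,0.007,0,0,0,1],
    [0,0.0018,0.009,0,0,0,1],
    [0,0.0018,0.011,0,0,0,1],
  ],
)

```text
time: 6.73
tool_pos: [547.2, 37.7, 203.2]
tcp_rot: [-180.0, -0.0, 180.0]
ft_force: [0.7, 0.1, -2.3]
finger_gap: 22.4
```

>>> jog_arm(
  targets=[
    [0,0,0.001,0,0,0,1],
    [0,0,0.002,0,0,0,1],
    [0,0,0.003,0,0,0,1],
  ],
)

```text
time: 6.98
tool_pos: [547.5, 37.6, 200.7]
tcp_rot: [-180.0, 0.0, 180.0]
ft_force: [-0.6, -0.2, -3.5]
finger_gap: 22.3
```

>>> jog_arm(
  targets=[
    [0,-0.0005,0.002,0,0,0,1],
    [0,-0.0005,0.004,0,0,0,1],
    [0,-0.0005,0.006,0,0,0,1],
  ],
)

```text
time: 7.23
tool_pos: [547.5, 37.1, 194.7]
tcp_rot: [-180.0, 0.0, 180.0]
ft_force: [-0.3, 0.2, -3.2]
finger_gap: 22.5
```

>>> jog_arm(
  targets=[
    [0,0,0.002,0,0,0,1],
    [0,0,0.004,0,0,0,1],
    [0,0,0.006,0,0,0,1],
  ],
)

```text
time: 7.48
tool_pos: [547.4, 37.1, 188.6]
tcp_rot: [-180.0, -0.0, 180.0]
ft_force: [0.6, -0.3, -2.5]
finger_gap: 22.6
```

```bash
python3 look.py f wrist side; python3 - <<'E'
import pickle,cv2;from h import *
D=pickle.load(open("pics/f.pkl","rb"))
f=lambda n,x,y,w,h,k:cv2.convertScaleAbs(cv2.resize(D[n]["pixels"][y:y+h,x:x+w,::-1],(w*k,h*k),interpolation=cv2.INTER_CUBIC),alpha=1.8,beta=10)
cv2.imwrite("pics/f_z.png",np.hstack([f("wrist",270,150,100,140,4),f("side",235,150,80,112,5)]))
E
```

```text
t 7.4833 [547.4   37.11 188.56] [-1.8000e+02 -1.0000e-02  1.7995e+02] [ 0.59 -0.3  -2.48] 22.626842536874552
```

View pics/f_z.png

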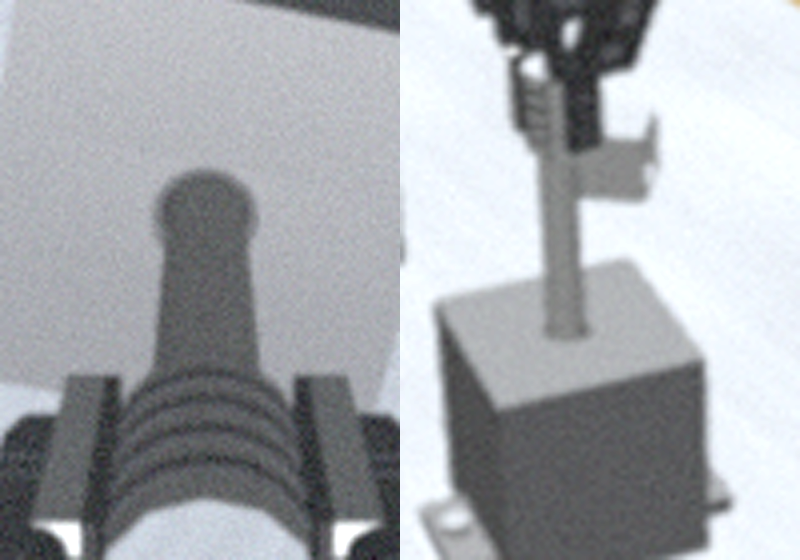

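The rod is in the bore and centred. I'll lower it while watching the force.

>>> jog_arm(
  targets=[
    [0,0,0.0015,0,0,0,1],
    [0,0,0.003,0,0,0,1],
    [0,0,0.0045,0,0,0,1],
    [0,0,0.006,0,0,0,1],
  ],
)

```text
time: 7.92
tool_pos: [547.5, 37.1, 182.7]
tcp_rot: [180.0, 0.0, 180.0]
ft_force: [0.0, 0.9, -2.9]
finger_gap: 22.6
```

>>> jog_arm(
  targets=[
    [0,0,0.0015,0,0,0,1],
    [0,0,0.003,0,0,0,1],
    [0,0,0.0045,0,0,0,1],
    [0,0,0.006,0,0,0,1],
  ],
)

```text
time: 8.25
tool_pos: [547.4, 37.1, 176.7]
tcp_rot: [-180.0, -0.0, 180.0]
ft_force: [0.1, 0.6, -2.9]
finger_gap: 22.6
```

>>> jog_arm(
  targets=[
    [0,0,0.0015,0,0,0,1],
    [0,0,0.003,0,0,0,1],
    [0,0,0.0045,0,0,0,1],
    [0,0,0.006,0,0,0,1],
  ],
)

```text
time: 8.58
tool_pos: [547.4, 37.1, 170.7]
tcp_rot: [-180.0, -0.0, 180.0]
ft_force: [-0.4, 1.0, -2.8]
finger_gap: 22.5
```

>>> jog_arm(
  targets=[
    [0,0,0.001,0,0,0,1],
    [0,0,0.002,0,0,0,1],
    [0,0,0.003,0,0,0,1],
    [0,0,0.004,0,0,0,1],
    [0,0,0.005,0,0,0,1],
  ],
)

```text
time: 9.0
tool_pos: [547.5, 37.1, 165.8]
tcp_rot: [180.0, 0.0, 180.0]
ft_force: [-0.1, -1.0, -3.3]
finger_gap: 22.5
```

>>> jog_arm(
  targets=[
    [0,0,0.001,0,0,0,1],
    [0,0,0.002,0,0,0,1],
    [0,0,0.003,0,0,0,1],
    [0,0,0.004,0,0,0,1],
    [0,0,0.005,0,0,0,1],
  ],
)

```text
time: 9.42
tool_pos: [547.4, 37.1, 160.7]
tcp_rot: [180.0, -0.0, 180.0]
ft_force: [-0.4, -0.3, -2.4]
finger_gap: 22.6
```

>>> jog_arm(
  targets=[
    [0,0,0.001,0,0,0,1],
    [0,0,0.002,0,0,0,1],
    [0,0,0.003,0,0,0,1],
    [0,0,0.004,0,0,0,1],
    [0,0,0.005,0,0,0,1],
  ],
)

```text
time: 9.83
tool_pos: [547.4, 37.1, 155.7]
tcp_rot: [180.0, 0.0, 180.0]
ft_force: [-0.4, 0.0, -2.2]
finger_gap: 22.5
```

>>> jog_arm(
  targets=[
    [0,0,0.001,0,0,0,1],
    [0,0,0.002,0,0,0,1],
    [0,0,0.003,0,0,0,1],
    [0,0,0.004,0,0,0,1],
    [0,0,0.005,0,0,0,1],
  ],
)

```text
time: 10.25
tool_pos: [547.8, 37.1, 151.4]
tcp_rot: [-180.0, 0.1, 180.0]
ft_force: [-0.9, -0.7, 3.3]
finger_gap: 22.5
```

>>> jog_arm(
  targets=[
    [0,0,0.001,0,0,0,1],
    [0,0,0.002,0,0,0,1],
    [0,0,0.003,0,0,0,1],
    [0,0,0.004,0,0,0,1],
    [0,0,0.005,0,0,0,1],
  ],
)

```text
time: 10.67
tool_pos: [547.7, 37.1, 146.0]
tcp_rot: [-180.0, 0.0, 180.0]
ft_force: [-0.7, 0.8, 4.1]
finger_gap: 22.6
```

>>> jog_arm(
  targets=[
    [0,0,0.001,0,0,0,1],
    [0,0,0.002,0,0,0,1],
  ],
)

```text
time: 10.83
tool_pos: [547.6, 37.1, 143.8]
tcp_rot: [-180.0, 0.0, 180.0]
ft_force: [-0.0, 0.2, 2.8]
finger_gap: 22.6
```

>>> jog_arm(
  targets=[
    [0,0,0.001,0,0,0,1],
    [0,0,0.002,0,0,0,1],
  ],
)

```text
time: 11.0
tool_pos: [547.5, 37.1, 141.7]
tcp_rot: [-180.0, 0.0, 180.0]
ft_force: [-0.1, -0.4, 3.0]
finger_gap: 22.6
```

>>> jog_arm(
  targets=[
    [0,0,0.001,0,0,0,1],
    [0,0,0.002,0,0,0,1],
  ],
)

```text
time: 11.17
tool_pos: [547.5, 37.1, 139.7]
tcp_rot: [-180.0, 0.0, 180.0]
ft_force: [-0.8, -0.2, 2.5]
finger_gap: 22.5
```

>>> jog_arm(
  targets=[
    [0,0,0.0008,0,0,0,1],
    [0,0,0.0016,0,0,0,1],
  ],
)

```text
time: 11.33
tool_pos: [547.5, 37.1, 138.1]
tcp_rot: [-180.0, 0.0, 180.0]
ft_force: [-0.7, 0.1, 3.5]
finger_gap: 22.8
```

>>> jog_arm(
  targets=[
    [0,0,0.0008,0,0,0,1],
    [0,0,0.0016,0,0,0,1],
  ],
)

```text
time: 11.5
tool_pos: [547.5, 37.1, 136.6]
tcp_rot: [180.0, 0.0, 180.0]
ft_force: [-0.1, 0.9, 3.5]
finger_gap: 22.3
```

>>> jog_arm(
  targets=[
    [0,0,0.0008,0,0,0,1],
    [0,0,0.0016,0,0,0,1],
  ],
)

```text
time: 11.67
tool_pos: [547.4, 37.1, 135.0]
tcp_rot: [180.0, 0.0, 180.0]
ft_force: [0.3, 0.5, 3.0]
finger_gap: 22.6
```

>>> jog_arm(
  targets=[
    [0,0,0.0008,0,0,0,1],
    [0,0,0.0016,0,0,0,1],
  ],
)

```text
time: 11.83
tool_pos: [547.8, 37.1, 134.0]
tcp_rot: [-180.0, 0.1, 180.0]
ft_force: [-0.9, 0.5, 8.9]
finger_gap: 22.8
```

>>> jog_arm(
  targets=[
    [0,0,0.0004,0,0,0,1],
    [0,0,0.0008,0,0,0,1],
  ],
)

```text
time: 12.0
tool_pos: [548.1, 37.1, 133.7]
tcp_rot: [-180.0, 0.1, 180.0]
ft_force: [-1.3, 0.0, 10.7]
finger_gap: 22.7
```

>>> jog_arm(
  targets=[
    [0,0,0.0004,0,0,0,1],
    [0,0,0.0004,0,0,0,1],
  ],
)

```text
time: 12.17
tool_pos: [548.2, 37.1, 133.5]
tcp_rot: [-180.0, 0.1, 180.0]
ft_force: [-1.0, -0.6, 10.6]
finger_gap: 22.5
```

>>> jog_arm(
  targets=[
    [0,0,0.0005,0,0,0,1],
    [0,0,0.0005,0,0,0,1],
    [0,0,0.0005,0,0,0,1],
  ],
)

```text
time: 12.42
tool_pos: [548.3, 37.1, 133.4]
tcp_rot: [-180.0, 0.1, 180.0]
ft_force: [-2.4, 0.1, 12.4]
finger_gap: 22.9
```

>>> jog_arm(
  targets=[
    [0,0,-0.001,0,0,0,1],
    [0,0,-0.001,0,0,0,1],
    [0,0,-0.001,0,0,0,1],
  ],
)

```text
time: 12.67
tool_pos: [548.0, 37.1, 133.8]
tcp_rot: [-180.0, 0.1, 180.0]
ft_force: [-0.9, -0.2, 9.8]
finger_gap: 22.8
```

>>> jog_arm(
  targets=[
    [0,0,0,0,0,0,0.7],
    [0,0,0,0,0,0,0.5],
    [0,0,0,0,0,0,0.3],
    [0,0,0,0,0,0,0],
    [0,0,0,0,0,0,0],
  ],
)

```text
time: 13.08
tool_pos: [547.1, 37.1, 132.2]
tcp_rot: [180.0, -0.1, 180.0]
ft_force: [0.5, 0.5, -0.0]
finger_gap: 72.8
```

>>> jog_arm(
  targets=[
    [0,0,0,0,0,0,0],
    [0,0,-0.02,0,0,0,0],
    [0,0,-0.05,0,0,0,0],
    [0,0,-0.08,0,0,0,0],
    [0,0,-0.08,0,0,0,0],
  ],
)

```text
time: 13.5
tool_pos: [550.7, 37.1, 219.9]
tcp_rot: [-180.0, 0.6, 180.0]
ft_force: [1.6, -0.0, 2.0]
finger_gap: 85.6
```

```bash
python3 look.py g wrist side top; python3 - <<'E'
import pickle,cv2;from h import *
D=pickle.load(open("pics/g.pkl","rb"))
f=lambda n,x,y,w,h,k:cv2.convertScaleAbs(cv2.resize(D[n]["pixels"][y:y+h,x:x+w,::-1],(w*k,h*k),interpolation=cv2.INTER_CUBIC),alpha=1.8,beta=10)
cv2.imwrite("pics/g_z.png",np.hstack([f("wrist",260,130,100,140,4),f("side",235,140,80,112,5)]))
E
```

```text
t 13.5 [550.69  37.06 219.9 ] [-179.98    0.57  179.96] [ 1.65 -0.03  1.97] 85.59728033342338
```

View pics/g_z.png

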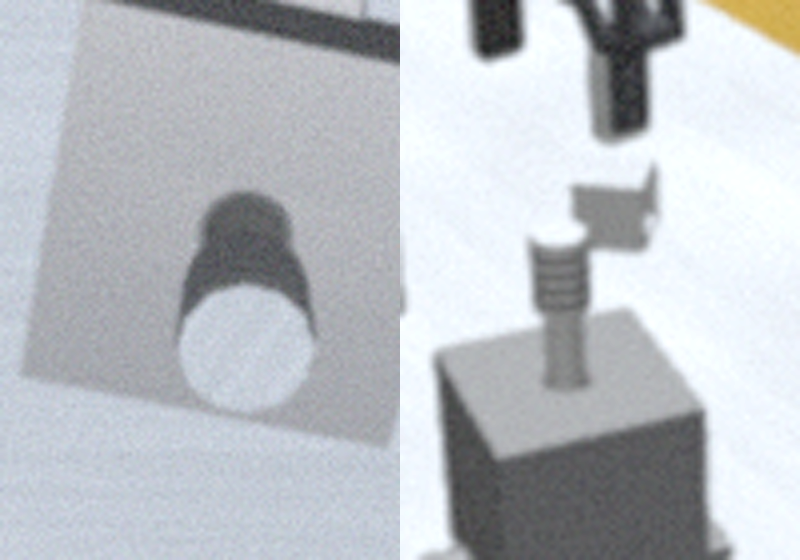

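>>> jog_arm(
  targets=[
    [0,0,0,0,0,0,1],
    [0,0,0,0,0,0,1],
    [0,0,0,0,0,0,1],
    [0,0,0,0,0,0,1],
    [0,0,0,0,0,0,1],
  ],
  newtons=30,
)

```text
time: 14.07
tool_pos: [547.2, 37.1, 212.1]
tcp_rot: [180.0, -0.1, 180.0]
ft_force: [-0.0, 0.2, 0.3]
finger_gap: 25.3
```

>>> jog_arm(
  targets=[
    [0,0,0.01,0,0,0,1],
    [0,0,0.02,0,0,0,1],
    [0,0,0.025,0,0,0,1],
    [0,0,0.027,0,0,0,1],
    [0,0,0.028,0,0,0,1],
  ],
)

```text
time: 14.48
tool_pos: [546.8, 37.1, 183.5]
tcp_rot: [180.0, -0.1, 180.0]
ft_force: [0.7, -0.4, -0.4]
finger_gap: 0.2
```

>>> jog_arm(
  targets=[
    [0,0,0.004,0,0,0,1],
    [0,0,0.007,0,0,0,1],
    [0,0,0.009,0,0,0,1],
    [0,0,0.009,0,0,0,1],
    [0,0,0.009,0,0,0,1],
  ],
)

```text
time: 14.9
tool_pos: [547.4, 37.1, 175.7]
tcp_rot: [180.0, -0.0, 180.0]
ft_force: [0.2, 0.6, -0.8]
finger_gap: 0.3
```

>>> jog_arm(
  targets=[
    [0,0,0.001,0,0,0,1],
    [0,0,0.002,0,0,0,1],
    [0,0,0.003,0,0,0,1],
  ],
)

```text
time: 15.15
tool_pos: [547.6, 37.1, 172.8]
tcp_rot: [-180.0, 0.0, 180.0]
ft_force: [0.7, 0.8, -0.5]
finger_gap: -0.2
```

>>> jog_arm(
  targets=[
    [0,0,0.0005,0,0,0,1],
    [0,0,0.001,0,0,0,1],
    [0,0,0.0015,0,0,0,1],
  ],
)

```text
time: 15.4
tool_pos: [547.4, 37.1, 171.2]
tcp_rot: [-180.0, -0.0, 180.0]
ft_force: [0.2, 0.2, -0.0]
finger_gap: 0.5
```

>>> jog_arm(
  targets=[
    [0,0,0.0004,0,0,0,1],
    [0,0,0.0008,0,0,0,1],
    [0,0,0.0012,0,0,0,1],
  ],
)

```text
time: 15.65
tool_pos: [547.8, 37.1, 170.5]
tcp_rot: [-180.0, 0.0, 180.0]
ft_force: [-0.8, -0.6, 4.6]
finger_gap: 0.2
```

>>> jog_arm(
  targets=[
    [0,0,-0.02,0,0,0,1],
    [0,0,-0.05,0,0,0,1],
    [-0.002,0.04,-0.06,0,0,0,0.5],
    [-0.004,0.08,-0.06,0,0,0,0],
    [-0.006,0.12,-0.06,0,0,0,0],
  ],
)

```text
time: 16.07
tool_pos: [554.4, 158.0, 231.7]
tcp_rot: [180.0, 0.2, 179.8]
ft_force: [1.5, 0.7, 0.1]
finger_gap: 35.5
```

>>> jog_arm(
  targets=[
    [-0.002,0.04,0,0,0,0,0],
    [-0.004,0.08,0,0,0,0,0],
    [-0.006,0.115,0,0,0,0,0],
    [-0.006,0.135,0,0,0,0,0],
    [-0.006,0.145,0,0,0,0,0],
  ],
)

```text
time: 16.48
tool_pos: [558.9, 305.2, 229.5]
tcp_rot: [180.0, -0.0, -179.9]
ft_force: [-0.1, 0.2, 0.5]
finger_gap: 85.8
```

>>> jog_arm(
  targets=[
    [0,0,0,0,0,0,0],
    [0,0,0,0,0,0,0],
  ],
)

```text
time: 16.65
tool_pos: [559.6, 301.5, 229.7]
tcp_rot: [-179.9, -0.0, 180.0]
ft_force: [-0.3, -1.0, -1.9]
finger_gap: 85.5
```

```bash
python3 look.py i wrist; python3 - <<'E'
import pickle,cv2;from h import *
D=pickle.load(open("pics/i.pkl","rb"))
f=lambda n,x,y,w,h,k:cv2.convertScaleAbs(cv2.resize(D[n]["pixels"][y:y+h,x:x+w,::-1],(w*k,h*k),interpolation=cv2.INTER_CUBIC),alpha=1.5,beta=10)
cv2.imwrite("pics/i_z.png",f("wrist",240,110,180,140,4))
p=D["wrist"]["pixels"].astype(int).mean(2)
m=((p>145)*255).astype(np.uint8)
cs,_=cv2.findContours(m,0,1)
for c in cs:
    if cv2.contourArea(c)>150: print(cv2.boundingRect(c),cv2.minEnclosingCircle(c),cv2.contourArea(c))
E
```

```text
t 16.65 [559.56 301.54 229.66] [-1.7995e+02 -3.0000e-02  1.7999e+02] [-0.27 -0.97 -1.93] 85.46396006152543
```

View pics/i_z.png

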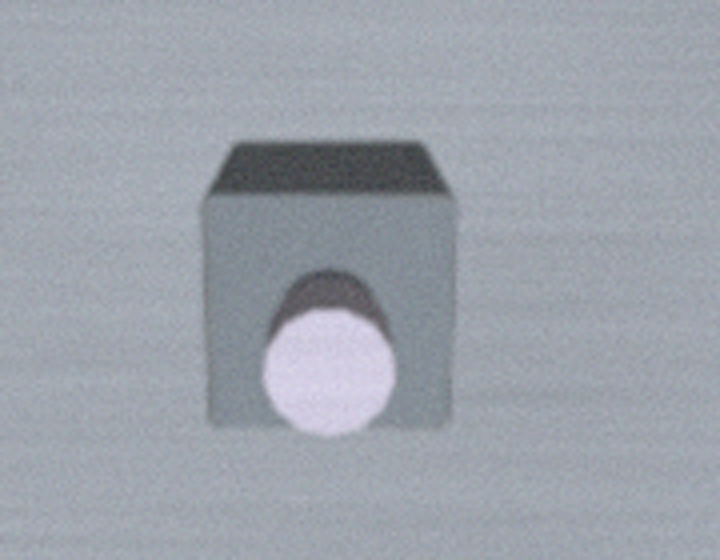

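```bash
python3 - <<'E'
import pickle;from h import *
d=pickle.load(open("pics/i.pkl","rb"))["wrist"]
print(plane(d,322.5,202.75,138),plane(d,322.5,202.75,145),[plane(d,240+a/4,110+b/4,95)[:2] for a,b in((205,197),(456,197),(210,428),(450,428))])
print(tri((d,322.5,202.75),("top",164.7,219.3)))
E
```

```text
[558.85696472 303.29261176 138.        ] [556.5221177 303.2659164 145.       ] [array([530.41795639, 274.26297322]), array([530.43041693, 332.79964718]), array([588.09767232, 273.70678135]), array([588.10686855, 333.23320779])]
(array([560.90960146, 303.17045925, 130.9619499 ]), [0.32, 0.32])
```

>>> jog_arm(
  targets=[
    [0,0.001,0.02,0,0,0,1],
    [0,0.001,0.04,0,0,0,1],
    [0,0.001,0.06,0,0,0,1],
    [0,0.001,0.072,0,0,0,1],
    [0,0.001,0.076,0,0,0,1],
  ],
)

```text
time: 17.12
tool_pos: [558.6, 300.9, 151.2]
tcp_rot: [-179.9, -0.2, 179.8]
ft_force: [-0.1, -0.2, -0.3]
finger_gap: 25.4
```

>>> jog_arm(
  targets=[
    [0,0,0,0,0,0,1],
    [0,0,0.001,0,0,0,1],
    [0,0,0.002,0,0,0,1],
  ],
)

```text
time: 17.37
tool_pos: [560.7, 303.2, 153.9]
tcp_rot: [179.9, 0.1, 179.9]
ft_force: [-0.3, 0.1, -0.1]
finger_gap: -0.0
```

>>> jog_arm(
  targets=[
    [0.001,0,0.002,0,0,0,1],
    [0.001,0,0.004,0,0,0,1],
    [0.001,0,0.006,0,0,0,1],
    [0.001,0,0.007,0,0,0,1],
  ],
)

```text
time: 17.7
tool_pos: [558.6, 303.2, 144.9]
tcp_rot: [180.0, 0.0, 180.0]
ft_force: [0.9, -0.2, -0.4]
finger_gap: 0.2
```

>>> jog_arm(
  targets=[
    [0,0,0.0008,0,0,0,1],
    [0,0,0.0016,0,0,0,1],
    [0,0,0.0024,0,0,0,1],
  ],
)

```text
time: 17.95
tool_pos: [558.6, 303.2, 142.6]
tcp_rot: [-180.0, 0.0, 180.0]
ft_force: [0.2, 0.5, -0.2]
finger_gap: 0.0
```

>>> jog_arm(
  targets=[
    [0,0,0.0006,0,0,0,1],
    [0,0,0.0012,0,0,0,1],
    [0,0,0.0018,0,0,0,1],
  ],
)

```text
time: 18.2
tool_pos: [558.7, 303.1, 140.8]
tcp_rot: [-180.0, -0.0, 180.0]
ft_force: [-0.0, 0.3, -0.3]
finger_gap: 0.3
```

>>> jog_arm(
  targets=[
    [0,0,0.0006,0,0,0,1],
    [0,0,0.0012,0,0,0,1],
    [0,0,0.0018,0,0,0,1],
  ],
)

```text
time: 18.45
tool_pos: [558.7, 303.1, 139.0]
tcp_rot: [180.0, 0.0, 180.0]
ft_force: [-0.6, 1.0, 0.1]
finger_gap: 0.1
```

>>> jog_arm(
  targets=[
    [0,0,0.0005,0,0,0,1],
    [0,0,0.001,0,0,0,1],
    [0,0,0.0015,0,0,0,1],
  ],
)

```text
time: 18.7
tool_pos: [558.7, 303.1, 137.5]
tcp_rot: [-180.0, -0.0, 180.0]
ft_force: [0.1, 0.5, -0.2]
finger_gap: -0.1
```

>>> jog_arm(
  targets=[
    [0,0,0.0005,0,0,0,1],
    [0,0,0.001,0,0,0,1],
    [0,0,0.0015,0,0,0,1],
  ],
)

```text
time: 18.95
tool_pos: [558.7, 303.1, 136.3]
tcp_rot: [180.0, 0.0, 180.0]
ft_force: [-1.5, 0.0, 3.2]
finger_gap: 0.4
```

>>> jog_arm(
  targets=[
    [0,0,-0.02,0,0,0,1],
    [0,0,-0.04,0,0,0,0],
    [0,0,-0.04,0,0,0,0],
    [0,0,-0.04,0,0,0,0],
    [0,0,-0.04,0,0,0,0],
  ],
)

```text
time: 19.37
tool_pos: [558.5, 303.1, 175.5]
tcp_rot: [-180.0, -0.0, 180.0]
ft_force: [-0.5, -0.4, -0.6]
finger_gap: 48.2
```

>>> jog_arm(
  targets=[
    [-0.0005,-0.0005,0,0,0,0,0],
    [-0.0005,-0.0005,0,0,0,0,0],
    [-0.0005,-0.0005,0.01,0,0,0,0],
    [-0.0005,-0.0005,0.03,0,0,0,0],
  ],
)

```text
time: 19.7
tool_pos: [560.7, 303.3, 147.7]
tcp_rot: [179.9, 0.2, 180.0]
ft_force: [-0.6, 0.0, -0.7]
finger_gap: 85.4
```

>>> jog_arm(
  targets=[
    [0,0,0.02,0,0,0,0],
    [0,0,0.035,0,0,0,0],
    [0,0,0.035,0,0,0,0],
    [0,0,0.035,0,0,0,0],
  ],
)

```text
time: 20.03
tool_pos: [557.8, 302.1, 108.9]
tcp_rot: [-179.9, -0.2, 180.0]
ft_force: [0.0, 0.6, 0.4]
finger_gap: 85.7
```

>>> jog_arm(
  targets=[
    [0,0,0,0,0,0,0.4],
    [0,0,0,0,0,0,0.6],
    [0,0,0,0,0,0,0.7],
    [0,0,0,0,0,0,0.8],
    [0,0,0,0,0,0,1],
  ],
  newtons=40,
)

```text
time: 20.45
tool_pos: [559.6, 302.2, 111.9]
tcp_rot: [-180.0, 0.1, 180.0]
ft_force: [-0.3, -9.0, 3.0]
finger_gap: 26.6
```

>>> jog_arm(
  targets=[
    [0,0,0,0,0,0,1],
    [0,0,0,0,0,0,1],
    [0,0,0,0,0,0,1],
  ],
)

```text
time: 20.7
tool_pos: [559.6, 302.2, 111.5]
tcp_rot: [-180.0, 0.1, 179.9]
ft_force: [1.1, -5.3, 3.0]
finger_gap: 26.8
```

>>> jog_arm(
  targets=[
    [0,-0.0005,-0.003,0,0,0,1],
    [0,-0.0005,-0.009,0,0,0,1],
    [0,-0.0005,-0.015,0,0,0,1],
    [0,-0.0005,-0.021,0,0,0,1],
    [0,-0.0005,-0.026,0,0,0,1],
  ],
)

```text
time: 21.12
tool_pos: [559.5, 302.1, 136.4]
tcp_rot: [180.0, 0.0, 179.9]
ft_force: [5.5, -1.3, -6.6]
finger_gap: 26.6
```

>>> jog_arm(
  targets=[
    [0,0,-0.004,0,0,0,1],
    [0,0,-0.007,0,0,0,1],
    [0,0,-0.008,0,0,0,1],
    [0,0,-0.008,0,0,0,1],
    [0,0,-0.008,0,0,0,1],
  ],
)

```text
time: 21.53
tool_pos: [559.6, 302.1, 144.8]
tcp_rot: [180.0, 0.0, 179.9]
ft_force: [6.0, -1.6, -2.6]
finger_gap: 26.7
```

>>> jog_arm(
  targets=[
    [0,0,-0.001,0,0,0,1],
    [0,0,-0.001,0,0,0,1],
    [0,0,-0.001,0,0,0,1],
  ],
)

```text
time: 21.78
tool_pos: [559.5, 302.1, 145.6]
tcp_rot: [180.0, 0.0, 179.9]
ft_force: [5.5, -1.4, -3.9]
finger_gap: 26.8
```

>>> jog_arm(
  targets=[
    [0,0,0,0,0,0,0.7],
    [0,0,0,0,0,0,0.5],
    [0,0,0,0,0,0,0.2],
    [0,0,0,0,0,0,0],
    [0,0,0,0,0,0,0],
  ],
)

```text
time: 22.2
tool_pos: [558.9, 302.4, 146.1]
tcp_rot: [180.0, -0.0, 180.0]
ft_force: [0.2, -0.6, -0.2]
finger_gap: 73.7
```

>>> jog_arm(
  targets=[
    [0,0,0,0,0,0,0],
    [0,0,-0.02,0,0,0,0],
    [0,0,-0.05,0,0,0,0],
    [0,0,-0.05,0,0,0,1],
    [0,0,-0.05,0,0,0,1],
  ],
)

```text
time: 22.62
tool_pos: [560.6, 302.9, 199.1]
tcp_rot: [179.9, 0.3, 180.0]
ft_force: [0.2, 0.1, -0.1]
finger_gap: 63.7
```

>>> jog_arm(
  targets=[
    [0,0,0,0,0,0,1],
    [0,0,0,0,0,0,1],
    [0,0,0,0,0,0,1],
    [0,0,0,0,0,0,1],
    [0,0,0,0,0,0,1],
  ],
)

```text
time: 23.03
tool_pos: [558.8, 302.0, 195.2]
tcp_rot: [-180.0, -0.1, 180.0]
ft_force: [-0.4, 0.4, 0.7]
finger_gap: 0.5
```

Now I'll check the marker top by touch, expecting about 170.6.

>>> jog_arm(
  targets=[
    [0,0,0.01,0,0,0,1],
    [0,0,0.016,0,0,0,1],
    [0,0,0.02,0,0,0,1],
    [0,0,0.021,0,0,0,1],
    [0,0,0.021,0,0,0,1],
  ],
)

```text
time: 23.45
tool_pos: [558.7, 301.9, 173.9]
tcp_rot: [-180.0, -0.1, 180.0]
ft_force: [-0.2, -0.3, 1.1]
finger_gap: -0.1
```

>>> jog_arm(
  targets=[
    [0,0,0.0005,0,0,0,1],
    [0,0,0.001,0,0,0,1],
    [0,0,0.0015,0,0,0,1],
  ],
)

```text
time: 23.7
tool_pos: [559.4, 302.2, 174.0]
tcp_rot: [180.0, 0.0, 180.0]
ft_force: [-0.0, -0.4, -0.2]
finger_gap: 0.3
```

>>> jog_arm(
  targets=[
    [0,0,0.0005,0,0,0,1],
    [0,0,0.001,0,0,0,1],
    [0,0,0.0015,0,0,0,1],
  ],
)

```text
time: 23.95
tool_pos: [559.2, 302.2, 172.1]
tcp_rot: [180.0, 0.0, 180.0]
ft_force: [-1.6, 0.3, 0.2]
finger_gap: 0.1
```

>>> jog_arm(
  targets=[
    [0,0,0.0003,0,0,0,1],
    [0,0,0.0006,0,0,0,1],
    [0,0,0.0009,0,0,0,1],
  ],
)

```text
time: 24.2
tool_pos: [559.2, 302.1, 171.1]
tcp_rot: [180.0, 0.0, 180.0]
ft_force: [0.5, 0.5, -0.8]
finger_gap: 0.1
```

>>> jog_arm(
  targets=[
    [0,0,0.0003,0,0,0,1],
    [0,0,0.0006,0,0,0,1],
  ],
)

```text
time: 24.37
tool_pos: [559.2, 302.1, 170.5]
tcp_rot: [-180.0, -0.0, 180.0]
ft_force: [0.5, 0.1, -0.5]
finger_gap: -0.1
```

>>> jog_arm(
  targets=[
    [0,0,0.0003,0,0,0,1],
    [0,0,0.0006,0,0,0,1],
  ],
)

```text
time: 24.53
tool_pos: [559.2, 302.1, 169.9]
tcp_rot: [-180.0, -0.0, 180.0]
ft_force: [0.5, 0.6, -0.4]
finger_gap: 0.0
```

>>> jog_arm(
  targets=[
    [0,0,0.0003,0,0,0,1],
    [0,0,0.0006,0,0,0,1],
  ],
)

```text
time: 24.7
tool_pos: [559.2, 302.1, 169.7]
tcp_rot: [180.0, 0.0, 180.0]
ft_force: [-1.4, -0.1, 2.9]
finger_gap: 0.1
```

Touch gives the marker at 169.7 and the rod at 170.5, within tolerance. I'll retract and check visually.

>>> jog_arm(
  targets=[
    [0,0,-0.02,0,0,0,1],
    [0,0,-0.06,0,0,0,1],
    [0,0,-0.1,0,0,0,1],
    [0.03,-0.03,-0.1,0,0,0,0.5],
    [0.05,-0.06,-0.1,0,0,0,0.5],
  ],
)

```text
time: 25.12
tool_pos: [511.2, 243.7, 273.8]
tcp_rot: [179.8, 0.4, -179.9]
ft_force: [-0.3, -1.3, -0.1]
finger_gap: 23.3
```

>>> jog_arm(
  targets=[
    [0.03,-0.03,0,0,0,0,0.5],
    [0.06,-0.06,0,0,0,0,0.5],
    [0.06,-0.08,0,0,0,0,0.5],
    [0.06,-0.08,0,0,0,0,0.5],
    [0.06,-0.08,0,0,0,0,0.5],
  ],
)

```text
time: 25.53
tool_pos: [449.1, 161.5, 269.8]
tcp_rot: [180.0, 0.1, 179.8]
ft_force: [-0.1, -0.0, 0.7]
finger_gap: 42.9
```

>>> jog_arm(
  targets=[
    [0,0,0,0,0,0,0.5],
    [0,0,0,0,0,0,0.5],
    [0,0,0,0,0,0,0.5],
  ],
)

```text
time: 25.78
tool_pos: [449.3, 162.9, 269.2]
tcp_rot: [180.0, -0.0, -180.0]
ft_force: [0.5, 0.8, 0.2]
finger_gap: 42.9
```

```bash
python3 look.py k side top wrist; python3 - <<'E'
import pickle,cv2;from h import *
D=pickle.load(open("pics/k.pkl","rb"))
f=lambda n,x,y,w,h,k:cv2.convertScaleAbs(cv2.resize(D[n]["pixels"][y:y+h,x:x+w,::-1],(w*k,h*k),interpolation=cv2.INTER_CUBIC),alpha=1.6,beta=10)
cv2.imwrite("pics/k_z.png",f("side",190,130,130,120,5))
E
```

```text
t 25.7833 [449.33 162.93 269.22] [ 1.8e+02 -2.0e-02 -1.8e+02] [0.5  0.8  0.21] 42.938701534233516
```

View pics/k_z.png

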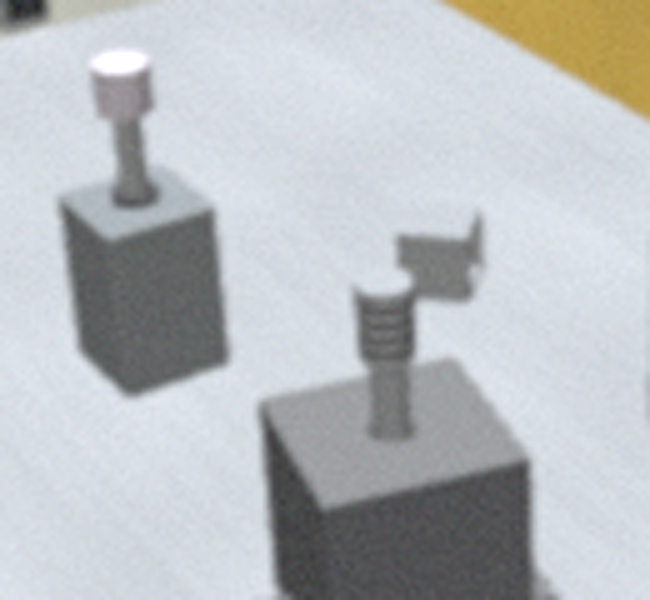

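View pics/top_k.png

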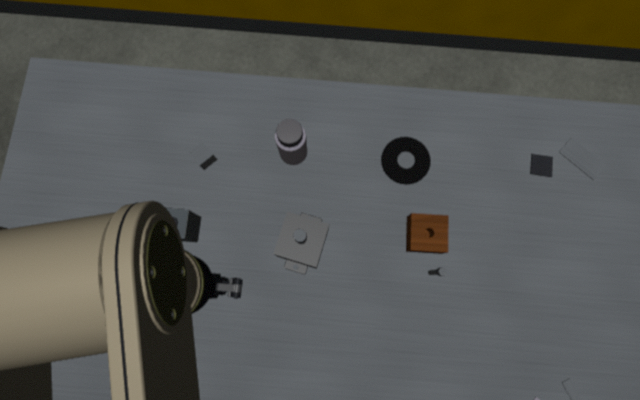

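View pics/wrist_k.png

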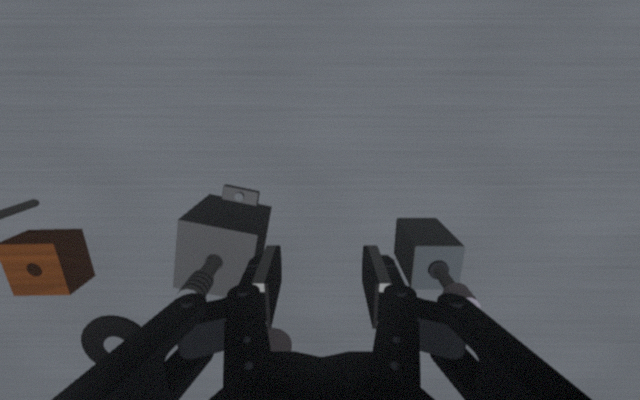

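```bash
python3 - <<'E'
import pickle;from h import *
s=pickle.load(open("pics/k.pkl","rb"))["side"]
print(proj(s,(547.2,37,170)),(266.8,186.6),proj(s,(547.2,37,175)));print(proj(s,(559.2,302.5,170)),(214.2,142.8),proj(s,(559.2,302.5,175)))
E
```

```text
(np.float64(266.9648409368833), np.float64(185.50377905950572)) (266.8, 186.6) (np.float64(266.8502586832434), np.float64(183.3488976841725))
(np.float64(213.96860342625843), np.float64(141.11633343866063)) (214.2, 142.8) (np.float64(213.7499435629182), np.float64(139.21934605715097))
```

```bash
python3 -c "
from bench import r
print(r.hand_in())"
```

```text
the job is handed in; nothing more can be done
None
```

I took the rod from the rack, slid it into the bore and pushed the brass stop down until it seated. I then drew up the marker to match the rod's top, let go of everything and handed in at about 26 s. No verdict came back.

- **Seating:** The push was about 6 N while the stop was sliding. It then rose to about 15 N at its highest reading, with the tool moving only about 0.1 mm on the last 0.5 mm step. The rod's tip ended about 70 mm below the mouth, within the 45–80 mm range given.
- **Level:** Touching each top with the shut fingertips gave 170.5 mm for the rod and 169.7 mm for the marker. That makes the marker about 0.8 mm low, within the 3 mm allowed. The side picture put it about 1.8 mm low, with roughly 1.3 mm of uncertainty. I did not correct the difference.
- **Final look:** The rod stood upright in the bore and the gripper was clear of everything. The grinding disc, can, offcut and the smaller rod were where they started.
- **Camera disagreement:** The cameras differed by 2–3 mm on the mouth and marker positions. I used the wrist view measured against the rod tip, and the rod went in without touching the bore hard.

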